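Stand the fallen pictures back up on the hall console

TASK

Two of the three framed pictures on the hall console have fallen on their backs, with their marble feet sticking up in the air. Push each fallen one over with the outside of the fingers until it stands upright on its foot again, right where it fell, without sliding it away (a couple of finger widths at most); do not lift either picture off the table. Leave the third picture, which still stands, and everything else on the console undisturbed.

Things in the scene. Friction and masses are not known exactly. Their poses are not given: they have to be found in the camera images.
- large_picture: L-shaped stand fallen on its back: light wood frame (120 wide, 160 tall, 12 thick) lying flat, picture up, and a heavy marble foot (same width, 14 thick) sticking up at one end. Origin: middle of the heel edge, the L's outer corner, on the table. x: from the heel up the picture (straight up once stood). z: along the foot (up as it lies). y: along the heel. Foot x 0-14, z 0-85; frame z 0-12. ~0.55 kg
- large_foot_edge (a point): Middle of the upper edge of the large picture's upright foot, on its face that looks over the picture (x 14, z 85 from the heel). Pushed near here, level, towards the picture's -x (away from its frame), with about half its weight or less, the L turns about its heel, which only friction holds. Past about 55 degrees of turn it falls onto its foot by itself; a lower push may slide it.
- small_picture: L-shaped stand fallen on its back: light wood frame (90 wide, 125 tall, 12 thick) lying flat, picture up, and a heavy marble foot (same width, 14 thick) sticking up at one end. Origin: middle of the heel edge, the L's outer corner, on the table. x: from the heel up the picture (straight up once stood). z: along the foot (up as it lies). y: along the heel. Foot x 0-14, z 0-75; frame z 0-12. ~0.34 kg
- small_foot_edge (a point): Middle of the upper edge of the small picture's upright foot, on its face that looks over the picture (x 14, z 75 from the heel). Pushed near here, level, towards the picture's -x (away from its frame), with about half its weight or less, the L turns about its heel, which only friction holds. Past about 55 degrees of turn it falls onto its foot by itself; a lower push may slide it.
- standing_picture: The picture that still stands, same make: frame 105 wide, 145 tall, 12 thick, foot reaching 85 mm forward from the frame's back and 14 thick. Leave alone. Origin: middle of the heel edge on the table; z up, the foot towards -x.
- candle: Candle in a green glass, 54 mm across, 50 tall (wick 61). Leave alone. Origin: centre of its underside.
- polish_tin: Flat round shoe polish tin, 60 mm across, 22 tall. Leave alone. Origin: centre of its underside.
- key_bowl: White bowl with keys, 120 mm across, 45 tall. Leave alone. Origin: centre of its underside.
- shoe_brush: Wooden shoe brush, 150 (x) by 50 (y), 40 tall, bristles down. Leave alone. Origin: centre of its underside.

How it is judged:
At the end, for the whole second after the job is handed in: Both fallen pictures stand upright on their feet (within 0.08 rad), heel on the table (within 6 mm), at rest, with the heel no more than 40 mm from where it lay at the start (angle between each of large_picture, small_picture's own x axis and vertical below 0.08 rad and height (world z) of each of large_picture, small_picture below 0.006 m and distance of each of large_picture, small_picture from where it was at the start of the episode below 0.04 m and linear speed of each of large_picture, small_picture below 0.02 m/s and angular speed of each of large_picture, small_picture below 0.1 rad/s); the robot touches nothing.
It fails at once if A fallen picture is lifted off the table (heel more than 20 mm up) (height (world z) of any of large_picture, small_picture above 0.02 m).
It fails at once if The standing picture or another thing on the console is moved more than 20 mm (distance of any of standing_picture, candle, polish_tin, key_bowl, shoe_brush from where it was at the start of the episode above 0.02 m).
It fails at once if The standing picture or another thing on the console is tipped over (angle between any of standing_picture, candle, polish_tin, key_bowl, shoe_brush's own z axis and vertical above 0.35 rad).
It also fails if it takes over 51 s, if anything falls off the work surface, if the arm or the gripper's body presses on something with over 40 N, if the wrist force passes 120 N, or if a joint passes its speed limit or range.

ROBOT

A 6-joint arm with a two-finger parallel gripper is mounted at the origin on the work surface. World frame = base frame: x ahead of the robot, y to its left, z up, the work surface at z = 0. Lengths are in m, angles in rad, forces in N, time in s.
With the tool pointing down it reaches from about 0.325 to 0.85 m from the base axis. Payload 15.5 kg.
Tool frame: the origin (TCP) lies at the very end of the fingers, on their centre line; the grasp point (between the pads) lies 19 mm behind it; z points along the fingers, x is the direction in which the jaws open and shut, and the axes are right-handed (so a half turn about z gives the same grasp; the last joint's range is limited). The gripper opens to 91 mm and grips with 3 to 60 N. Pads are 32 mm wide; open, the fingers measure 118 mm over their backs; the gripper's body (76 mm by 178 mm) begins 60 mm behind the grasp point.
Start: joints at [-1.26, 0.494, 1.345, -0, 1.302, -0.096], TCP at [0.247, -0.574, 0.214] pointing down, gripper open.
Joint ranges: [-2.91, 2.91], [-0.82, 2.16], [0.22, 2.67], [-1.22, 4.37], [0.12, 2.79], [-3.08, 3.08]. Speed limits (rad/s): [1.89, 1.89, 2.57, 3.01, 3.01, 3.01].

INTERFACE

Orientations are given as a 3x3 rotation matrix whose columns are the frame's x, y, z axes.
In Python, from plant import bot, effector, inverse_kinematics, sensors, imaging, order gives the robot as it stands. The module is installed in compiled form; this text tells all that it offers. Calls block until the motion is done:
- bot.movep(position, orientation): joint-space move of the TCP to a pose.
- bot.movel(position, ori=None, velocity=0.15, max_force=None): straight line of the TCP; ori=None keeps the orientation; velocity is the mean speed in m/s. With max_force (N) it stops when the force on the tool has changed by that much, and returns True; else False.
- bot.set_joints(angles): joint-space move.
- effector.command_gripper(opening, effort=None): finger opening in m; effort is the grip in N (None keeps the last); returns when the fingers have stopped.
- bot.pause(seconds).
- inverse_kinematics(position, orientation): joint angles nearest the present ones, or None.
- sensors.observe(): the state.
- imaging.snapshot(name): name is "scene" or "top" or "wrist"; returns (picture, depth): 420x560x3 uint8, red, green, blue; 420x560 float32, m along the optical axis (not along the pixel's ray), 0 where there is no reading.
- imaging.camera_info(name): a dict with "camera_matrix" (3x3 intrinsics, pixels), "origin" and "attitude" of the camera in the world. Camera axes: x right, y down, z forward; pixel columns grow to the right and rows downward; lengths in m; the calibration is good to about 2 mm. A picture is of the moment at which its call begins: read the wrist's pose just before it. camera_info takes no time and is no camera call; for the wrist camera it gives the pose at the moment of the call.
A pose or a line that the arm cannot do raises bot.IKError and nothing moves.
- order.sign_off(): hands the job in, once; it reports no verdict.
The state is a dict: "clock": time; "q": joint angles; "qd": joint speeds; "joint_efforts": joint torques, N m; "eef_pos": TCP position; "tcp_rot": TCP orientation; "contact_force": force on the tool from outside, world axes, zero at the start; "moment": the same for the moment, N m; "gripper_width": finger opening in m.
Only numpy, scipy, OpenCV 4.12 (cv2) and the standard library are available. Lean on these libraries where they do the work, as an engineer would, in place of code of your own. Each camera call takes 0.05 s, during which the arm holds its last target.

## Working session

There is one attempt and no reset: what is moved stays moved. The work goes in short steps, each a Python script; the robot and the scene stay as the last script left them, time stands still between calls to the robot, and variables do not carry over. Pictures are saved under pics/ and viewed, and the job is handed in when it is done.

```bash
mkdir -p pics; python3 - <<'E'
from plant import *
import cv2,numpy as np
for n in ("scene","top"):
    p,d=imaging.snapshot(n); cv2.imwrite(f"pics/{n}0.png",p[:,:,::-1]); np.save(f"{n}_d.npy",d); np.save(f"{n}_p.npy",p)
    i=imaging.camera_info(n); np.savez(f"{n}_i.npz",**{k:np.array(v) for k,v in i.items()}); print(i)
print(sensors.observe())
E
```

```text
{'camera_matrix': array([[518.55940177,   0.        , 284.6879436 ],
       [  0.        , 518.55940177, 204.72285287],
       [  0.        ,   0.        ,   1.        ]]), 'origin': array([1.28739775, 0.28281227, 1.29504697]), 'attitude': array([[-3.49989874e-01,  7.87120720e-01, -5.07885874e-01],
       [ 9.36753372e-01,  2.93819221e-01, -1.90166734e-01],
       [-4.57544566e-04, -5.42320236e-01, -8.40171740e-01]])}
{'camera_matrix': array([[433.13324001,   0.        , 278.96034871],
       [  0.        , 433.13324001, 208.80806617],
       [  0.        ,   0.        ,   1.        ]]), 'origin': array([0.413354  , 0.01325407, 1.68512183]), 'attitude': array([[ 0.02534496, -0.99671007,  0.07698489],
       [-0.99952485, -0.0266171 , -0.01554354],
       [ 0.01754152, -0.07655436, -0.99691109]])}
{'clock': 0.1, 'q': array([-1.25946173e+00,  4.94118633e-01,  1.34607243e+00,  1.64283872e-05,
        1.30251776e+00, -9.55192464e-02]), 'qd': array([-0.00111041, -0.0011203 , -0.00209888,  0.00047804,  0.00148438,
       -0.00063699]), 'joint_efforts': array([ 3.30243995e-03, -8.80236483e+01, -3.82540691e+01,  7.09048449e-02,
        4.83232189e-02, -9.32320086e-05]), 'eef_pos': array([ 0.24721535, -0.5736474 ,  0.21339829]), 'tcp_rot': array([[ 3.95717761e-01, -9.18372118e-01, -3.26835648e-04],
       [-9.18371506e-01, -3.95717877e-01,  1.06736083e-03],
       [-1.10956913e-03, -1.22217091e-04, -9.99999377e-01]]), 'contact_force': array([ 0.26385558,  0.03009434, -0.7795353 ]), 'moment': array([-0.00095913,  0.03167183,  0.0015431 ]), 'gripper_width': 0.09121535672049348}
```

View pics/scene0.png

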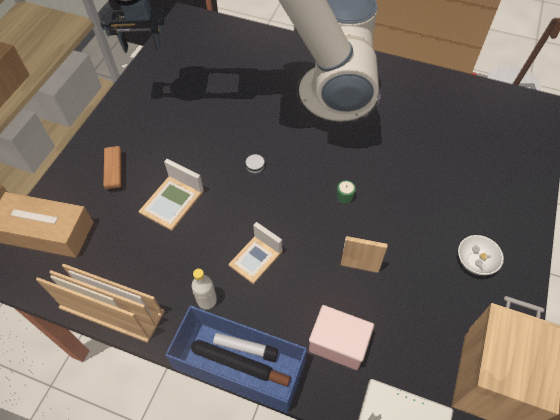

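View pics/top0.png

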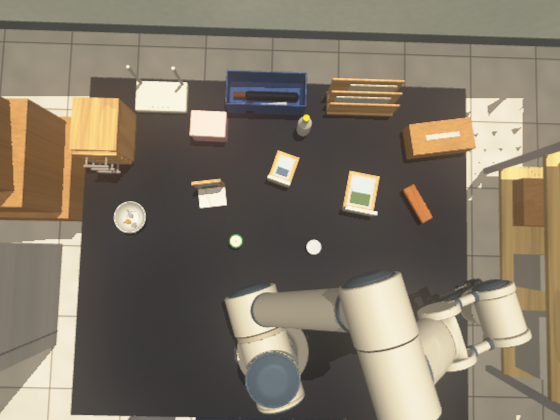

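```bash
cat > loc.py <<'E'
import numpy as np,cv2
def cloud(n,d=None):
    i=np.load(f"{n}_i.npz"); d=np.load(f"{n}_d.npy") if d is None else d
    K=i['camera_matrix']; v,u=np.mgrid[:420,:560]
    P=np.stack([(u-K[0,2])/K[0,0]*d,(v-K[1,2])/K[1,1]*d,d],-1)
    W=P@i['attitude'].T+i['origin']; W[d==0]=np.nan
    return W
E
python3 - <<'E'
from loc import *
for n,boxes in {"top":{"L":(335,160,390,225),"S":(262,142,305,195)},"scene":{"L":(130,150,215,235),"S":(220,215,295,290)}}.items():
    W=cloud(n)
    print(n,"table z",np.nanmedian(W[270:290,200:230,2]) if n=="top" else np.nanmedian(W[180:200,280:320,2]))
    for k,(a,b,c,e) in boxes.items():
        w=W[b:e,a:c].reshape(-1,3); w=w[np.isfinite(w[:,2])]
        H={"L":.085,"S":.075}[k]
        for lab,m in (("footTop",(w[:,2]>H-.006)&(w[:,2]<H+.008)),("frame",(w[:,2]>.007)&(w[:,2]<.02))):
            q=w[m]; 
            if len(q)<5: print(k,lab,len(q)); continue
            (c0,s,ang)=cv2.minAreaRect((q[:,:2]*1000).astype(np.float32))
            print(k,lab,len(q),"c",np.round(c0,1),"size",np.round(s,1),"ang",round(ang,1),"z",q[:,2].mean().round(4),"mean",(q[:,:2].mean(0)*1000).round(1))
E
```

```text
top table z 0.0003212530241766265
L footTop 119 c [ 541.8 -314.7] size [119.4  14.1] ang 80.1 z 0.0854 mean [ 541.3 -316.2]
L frame 1120 c [ 617.6 -336.4] size [252.4 213.3] ang 0.9 z 0.0129 mean [ 623.2 -329.7]
S footTop 87 c [648.   -5.6] size [88.6 14.9] ang 74.2 z 0.0758 mean [648.2  -6.2]
S frame 631 c [701.7 -24.5] size [201.1 165. ] ang 1.2 z 0.0127 mean [709.4 -25. ]
scene table z 0.0007618274220890786
L footTop 193 c [ 542.3 -316.5] size [121.6  17.8] ang 81.3 z 0.0852 mean [ 543.1 -316.7]
L frame 1821 c [ 579.8 -354.3] size [310.4 258.6] ang 23.6 z 0.0132 mean [ 618.6 -329.3]
S footTop 175 c [648.6  -7.5] size [90.4 17.3] ang 72.9 z 0.0755 mean [650.4  -6.1]
S frame 1268 c [678.4 -26.9] size [227.3 201.6] ang 22.6 z 0.0131 mean [707.2 -25.7]
```

```bash
cat > push.py <<'E'
from plant import *
import numpy as np
a=np.radians(20)
class Pic:
    def __init__(s,heel,yaw,zc):
        y=np.radians(yaw); s.h=np.array([*heel,0.]); s.d=np.array([np.cos(y),np.sin(y),0]); s.zc=zc
        up=np.array([0,0,1.]); tz=np.sin(a)*s.d-np.cos(a)*up; s.lead=-np.cos(a)*s.d-np.sin(a)*up
        s.tz=tz; side=np.cross(up,s.d)
        best=None
        for sg in (1,-1):
            tx=sg*side; R=np.stack([tx,np.cross(tz,tx),tz],1)
            q=inverse_kinematics(s.at(60/1000,.2),R)
            if q is not None:
                c=abs(np.array(q)[5])
                if best is None or c<best[0]: best=(c,R,q)
        s.R=best[1]; s.q=best[2]
    def at(s,x,z): # tcp with leading tip corner at picture-frame x,z
        return s.h+s.d*x+np.array([0,0,z])-s.lead*.016
    def arc(s,t):
        t=np.radians(t); return s.at(.014*np.cos(t)-s.zc*np.sin(t), .014*np.sin(t)+s.zc*np.cos(t))
L=lambda:Pic((.535,-.315),-9.5,.074)
S=lambda:Pic((.6415,-.0045),-16.7,.064)
E
python3 - <<'E'
from push import *
for f in (L,S):
    p=f(); print(np.round(p.q,2),np.round(p.R,2))
    for x in ((.05,.3),(.04,.07),(-.1,.25)): print(inverse_kinematics(p.at(*x),p.R))
    for t in (0,30,65): print(t,p.arc(t).round(3),np.round(inverse_kinematics(p.arc(t),p.R),2))
E
```

```text
[-0.66  0.46  1.5   0.21  0.88  0.96] [[-0.17 -0.93  0.34]
 [-0.99  0.16 -0.06]
 [ 0.   -0.34 -0.94]]
[-0.67199262  0.35327741  1.38318719  0.18677463  1.10402953  1.00570912]
[-0.68069439  0.60871573  1.66911843  0.31262554  0.57951187  0.818     ]
[-0.83954805  0.20197654  1.75628255  0.27066732  0.92413348  0.76150237]
0 [ 0.564 -0.32   0.079] [-0.7   0.58  1.73  0.34  0.56  0.77]
30 [ 0.525 -0.313  0.077] [-0.74  0.55  1.81  0.39  0.51  0.67]
65 [ 0.49  -0.307  0.049] [-0.79  0.57  1.91  0.51  0.42  0.5 ]
[-0.09  0.48  1.45 -0.09  0.86 -1.32] [[ 0.29  0.9   0.33]
 [ 0.96 -0.27 -0.1 ]
 [-0.    0.34 -0.94]]
[-0.08197082  0.38225453  1.33699807 -0.08066564  1.08167143 -1.33563131]
[-0.07835819  0.62732446  1.62133855 -0.13762393  0.55540103 -1.25304153]
[-0.01130781  0.2207553   1.7299755  -0.12530467  0.85827979 -1.22456976]
0 [ 0.669 -0.013  0.069] [-0.07  0.61  1.69 -0.16  0.51 -1.22]
30 [ 0.637 -0.003  0.068] [-0.05  0.59  1.77 -0.18  0.45 -1.18]
65 [0.606 0.006 0.045] [-0.04  0.6   1.86 -0.25  0.36 -1.1 ]
```

```bash
python3 - <<'E'
from push import *
import cv2
st=lambda m:(lambda o:print(m,round(o['clock'],2),o['eef_pos'].round(4),o['contact_force'].round(2),round(o['gripper_width'],4)))(sensors.observe())
effector.command_gripper(0.0,10); st("closed")
p=L(); bot.movep(p.at(.05,.2),p.R); st("above")
bot.movel(p.at(.045,p.zc),velocity=.12); st("down")
bot.movel(p.arc(0),velocity=.04,max_force=8); st("0")
print(bot.movel(p.arc(12),velocity=.03,max_force=10)); st("12")
pic,d=imaging.snapshot("scene"); cv2.imwrite("pics/s1.png",pic[120:320,60:340,::-1].repeat(2,0).repeat(2,1))
E
```

```text
closed 1.47 [ 0.2473 -0.574   0.2139] [-0.75 -0.08  0.02] 0.0004
above 3.03 [ 0.5988 -0.3265  0.2055] [-0.72  0.01  0.41] 0.0003
down 4.23 [ 0.5946 -0.3252  0.0802] [-0.11 -0.49  0.42] 0.0007
0 5.16 [ 0.564  -0.3199  0.0797] [1.98 1.64 1.97] -0.0
False
12 5.83 [ 0.5481 -0.3172  0.0807] [ 1.34  0.45 -0.2 ] 0.0005
```

View pics/s1.png

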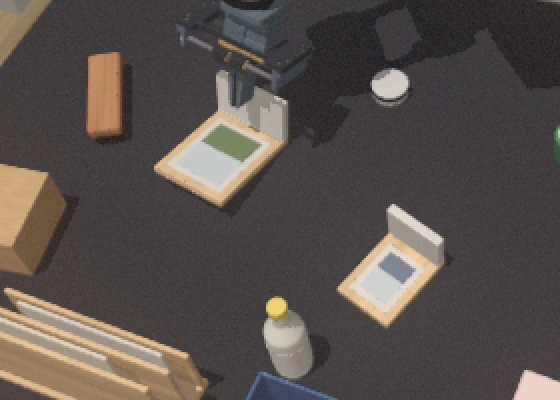

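The crop shows the closed fingers at the large foot (about crop pixel 240,95), with everything else untouched. I'll measure whether the picture is tilting or sliding.

```bash
cat > chk.py <<'E'
from loc import *
from plant import imaging
def tilt(box,h,yaw):
    _,d=imaging.snapshot("scene"); W=cloud("scene",d); a,b,c,e=box
    w=W[b:e,a:c].reshape(-1,3); w=w[np.isfinite(w[:,2])]
    y=np.radians(yaw); dd=np.array([np.cos(y),np.sin(y)]); s=np.array([-np.sin(y),np.cos(y)])
    r=w[:,:2]-np.array(h); return r@dd*1000, r@s*1000, w[:,2]*1000
E
python3 - <<'E'
from chk import *
x,y,z=tilt((130,145,215,235),(.535,-.315),-9.5)
m=(abs(y)<58)&(z>4)&(x>-50)&(x<190)
for lo in range(-20,190,15):
    k=m&(x>=lo)&(x<lo+15)&(y<-30)
    if k.sum()>3: print(lo,k.sum(),np.percentile(z[k],[5,50,95]).round(0))
E
```

```text
-20 21 [72. 84. 88.]
-5 87 [20. 48. 83.]
10 40 [13. 18. 31.]
25 31 [18. 21. 25.]
40 33 [21. 26. 28.]
55 32 [23. 28. 32.]
70 33 [28. 33. 36.]
85 38 [30. 35. 40.]
100 41 [36. 39. 41.]
115 39 [37. 41. 45.]
130 40 [41. 45. 50.]
145 50 [ 5. 44. 51.]
160 8 [4. 5. 8.]
175 9 [4. 5. 7.]
```

It has turned about 13° and the heel hasn't slid, so I'll continue the arc.

```bash
python3 - <<'E'
from push import *
import cv2
st=lambda m:(lambda o:print(m,round(o['clock'],2),o['eef_pos'].round(4),o['contact_force'].round(2)))(sensors.observe())
p=L()
for t in (24,36,46,54,60,66):
    r=bot.movel(p.arc(t),velocity=.035,max_force=15); st((t,r))
    if r: break
pic,d=imaging.snapshot("scene"); cv2.imwrite("pics/s2.png",pic[120:320,60:340,::-1].repeat(2,0).repeat(2,1))
E
```

```text
(24, False) 6.53 [ 0.5327 -0.3147  0.0788] [1.7  0.58 0.46]
(36, False) 7.13 [ 0.518  -0.3122  0.0735] [ 0.74  0.76 -0.14]
(46, False) 7.66 [ 0.5064 -0.31    0.0667] [-3.04  1.79  1.5 ]
(54, False) 8.11 [ 0.4988 -0.309   0.0602] [-0.08 -0.07 -0.13]
(60, False) 8.48 [ 0.4933 -0.308   0.0544] [0.07 0.74 0.  ]
(66, False) 8.86 [ 0.4885 -0.3072  0.0481] [ 0.23 -0.12  0.2 ]
```

View pics/s2.png

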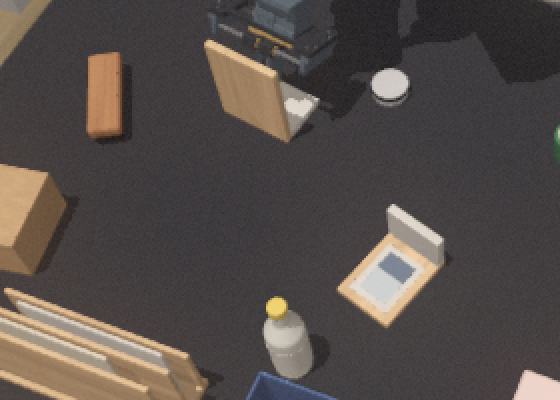

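The large picture now stands (heel edge near crop pixel 290,138) and the fingers are clear of it. I'll back out along the tool axis and push the small one.

```bash
python3 - <<'E'
from push import *
st=lambda m:(lambda o:print(m,round(o['clock'],2),o['eef_pos'].round(4),o['contact_force'].round(2)))(sensors.observe())
p=L(); o=sensors.observe()
print(bot.movel(o['eef_pos']-p.tz*.2,velocity=.15,max_force=15)); st("out")
p=S(); bot.movep(p.at(.05,.24),p.R); st("above")
bot.movel(p.at(.045,p.zc),velocity=.12); st("down")
bot.movel(p.arc(0),velocity=.04,max_force=8); st("0")
print(bot.movel(p.arc(14),velocity=.03,max_force=10)); st("14")
from chk import *
x,y,z=tilt((215,205,295,290),(.6415,-.0045),-16.7)
m=(z>4)&(x>-50)&(x<150)
for lo in range(-20,140,15):
    k=m&(x>=lo)&(x<lo+15)&(abs(y)>22)&(abs(y)<44)
    if k.sum()>3: print(lo,k.sum(),np.percentile(z[k],[5,50,95]).round(0))
E
```

```text
False
out 10.39 [ 0.4211 -0.2957  0.2356] [ 0.04  0.04 -0.18]
above 12.21 [ 0.7035 -0.0237  0.2452] [-0.89 -0.92  0.02]
down 13.82 [ 0.6994 -0.0218  0.0702] [ 0.53  0.49 -0.44]
0 14.75 [ 0.6698 -0.0129  0.0697] [ 0.63 -0.84  2.64]
False
14 15.43 [ 0.654  -0.0083  0.0709] [ 1.08 -0.58  0.14]
-20 79 [ 52.  75. 193.]
-5 232 [ 20.  57. 192.]
10 131 [ 14.  22. 179.]
25 74 [14. 22. 26.]
40 71 [19. 26. 31.]
55 81 [20. 30. 34.]
70 68 [27. 34. 39.]
85 83 [32. 38. 43.]
100 83 [ 5. 42. 47.]
115 60 [ 5. 41. 47.]
130 16 [4. 5. 6.]
```

Tilting about 15° with no slide. Continuing.

```bash
python3 - <<'E'
from push import *
import cv2
st=lambda m:(lambda o:print(m,round(o['clock'],2),o['eef_pos'].round(4),o['contact_force'].round(2)))(sensors.observe())
p=S()
for t in (24,36,46,54,60,66):
    r=bot.movel(p.arc(t),velocity=.035,max_force=15); st((t,r))
    if r: break
pic,d=imaging.snapshot("scene"); cv2.imwrite("pics/s3.png",pic[120:320,60:340,::-1].repeat(2,0).repeat(2,1))
E
```

```text
(24, False) 15.96 [ 0.6431 -0.0049  0.0697] [ 1.16 -0.18 -0.08]
(36, False) 16.5 [ 0.6303 -0.0012  0.0653] [-0.59 -0.19 -0.7 ]
(46, False) 16.98 [0.6208 0.0017 0.0598] [-2.02 -0.11 -1.26]
(54, False) 17.38 [0.614  0.0038 0.0542] [-1.33  0.93 -0.62]
(60, False) 17.73 [0.6094 0.0051 0.0494] [ 0.27  0.72 -0.8 ]
(66, False) 18.08 [0.6051 0.0064 0.0441] [-0.22  0.44  0.26]
```

View pics/s3.png

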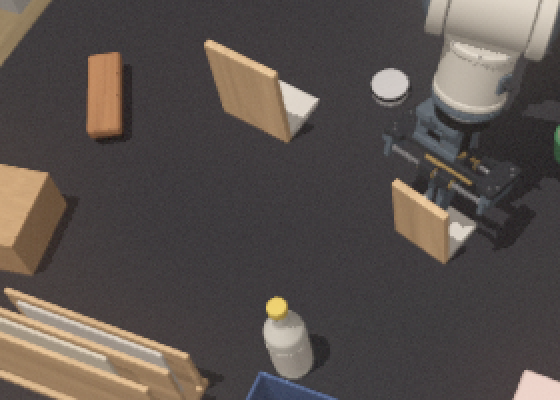

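Both now stand: the large one near crop pixel (250,95) and the small one near (425,225). I'll withdraw, move the arm aside and measure.

```bash
python3 - <<'E'
from push import *
from chk import *
p=S(); o=sensors.observe()
print(bot.movel(o['eef_pos']-p.tz*.22,velocity=.15,max_force=15))
bot.set_joints([-1.26, 0.494, 1.345, 0, 1.302, -0.096]); bot.pause(.5)
W0=cloud("scene"); pic,d=imaging.snapshot("scene"); W=cloud("scene",d); cv2.imwrite("pics/s4.png",pic[:,:,::-1])
for n,h,yaw,hw,H in (("L",(.535,-.315),-9.5,60,160),("S",(.6415,-.0045),-16.7,45,125)):
    y=np.radians(yaw); dd=np.array([np.cos(y),np.sin(y)]); s=np.array([-np.sin(y),np.cos(y)])
    w=W.reshape(-1,3); w=w[np.isfinite(w[:,2])]; r=w[:,:2]-h; x=r@dd*1000; yy=r@s*1000; z=w[:,2]*1000
    k=(abs(x)<25)&(abs(yy)<hw-6)&(z>15)&(z<H-8)&(x>-6)
    f=np.polyfit(z[k],x[k],1); res=x[k]-np.polyval(f,z[k]); k2=np.flatnonzero(k)[abs(res)<4]
    f=np.polyfit(z[k2],x[k2],1); g=np.polyfit(yy[k2],x[k2],1)
    b=(abs(x)<30)&(abs(yy)<hw+30)&(z>10)
    print(n,len(k2),"tilt rad",f[0].round(4),"back-face x at z0 mm",f[1].round(1),"yaw change",g[0].round(3),"y range",np.percentile(yy[b],[1,99]).round(0),"top",np.percentile(z[b],99).round(0))
    t=(x>-95)&(x<-20)&(abs(yy)<hw-8)&(z>5)&(z<40); print(" foot top z",np.median(z[t]).round(1),"xmin",x[t].min().round(0))
dd=np.abs(d-np.load("scene_d.npy")); dd[(d==0)|(np.load("scene_d.npy")==0)]=0
m=(dd>.01).astype(np.uint8); n,_,st,_=cv2.connectedComponentsWithStats(cv2.morphologyEx(m,cv2.MORPH_OPEN,np.ones((3,3),np.uint8)))
print(st[1:]); o=sensors.observe(); print(o['clock'],o['contact_force'])
E
```

```text
False
L 734 tilt rad 0.0002 back-face x at z0 mm -0.1 yaw change 0.003 y range [-59.  60.] top 163.0
 foot top z 14.9 xmin -91.0
S 402 tilt rad -0.0029 back-face x at z0 mm 0.7 yaw change 0.011 y range [-45.  44.] top 129.0
 foot top z 14.6 xmin -93.0
[[  63    0    4    2    8]
 [ 232    0    3    3    9]
 [ 242    0    3    3    9]
 [ 265    0    3    2    6]
 [ 275    0    3    2    6]
 [ 502    1    5    4   18]
 [ 518    0    4    3   11]
 [ 536    0    4    5   17]
 [ 543    0    3    3    9]
 [ 554    0    3    2    6]
 [  97    6    3    3    9]
 [  73    8    3    3    9]
 [ 254    8    3    3    9]
 [ 231   11    3    3    9]
 [ 530   13    3    3    9]
 [ 247   14    3    3    9]
 [ 525   14    3    4   12]
 [ 281   20    3    3    9]
 [ 519   20    4    4   16]
 [ 124   23   20    6   83]
 [ 497   23    3    3    9]
 [ 526   22    4    3   12]
 [ 110   24   12    6   59]
 [ 150   25    4    3   12]
 [ 155   25    3    3    9]
 [ 151   29    9   22  120]
 [ 129   31   17   22  234]
 [ 531   30    3    3    9]
 [ 110   32   18   20  171]
 [ 520   33    3    3    9]
 [   0   39    2    3    6]
 [ 498   39    3    4   12]
 [ 505   38    3    3    9]
 [ 547   39    3    3    9]
 [ 513   40    3    3    9]
 [ 488   45    4    3   12]
 [  81   46    3    4   12]
 [ 541   49    3    3    9]
 [  94   56    3    3    9]
 [ 558   79    2    3    6]
 [ 143  140   73   84 2402]
 [   0  193    2    3    6]
 [ 161  207    3    3    9]
 [ 248  210   48   48 1177]
 [ 181  212    3    3    9]
 [ 170  217    8    6   38]
 [ 238  250   19   25  191]
 [ 268  251    3    3    9]
 [ 257  257    5    5   19]
 [ 263  256    3    3    9]
 [ 258  265    5    5   19]
 [ 238  268    3    3    9]
 [ 253  272    5    5   19]
 [ 250  277    5    5   22]]
22.675 [-0.21304808  0.03506916  0.22894687]
```

View pics/s4.png

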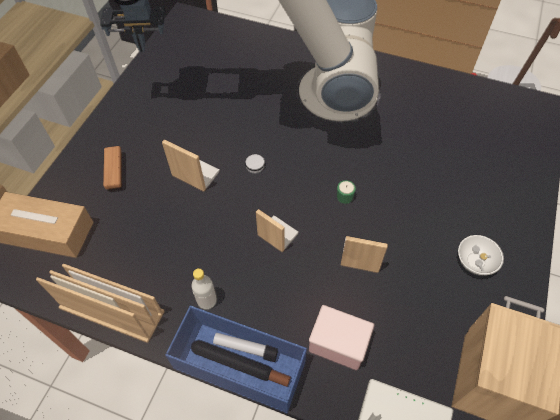

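Both pictures stand, large at (190,167) and small at (275,230). On the console, depth changed only around these two. The other changes are at the gripper and speckle noise beyond the console.

```bash
python3 -c "
from plant import order; order.sign_off()"
```

```text
the job is handed in; nothing more can be done
```

Both fallen pictures are standing upright on their feet again, and I have handed the job in. I tipped each one about its heel with the outside of the closed fingers, then withdrew the arm to its start pose.

The last checks, from the scene camera at 22.7 s, all agreed:

| Picture | Lean from vertical (limit 0.08 rad) | Heel shift forward or back (limit 40 mm) | Foot top height (expected 14 mm) |
|---|---|---|---|
| Large | about 0.000 rad | about 0 mm | 14.9 mm |
| Small | about 0.003 rad | about 1 mm | 14.6 mm |

- **Sideways shift:** neither picture moved noticeably to the side.
- **Other objects:** comparing depth images from before and after showed no change at the standing picture, candle, tin, bowl or brush.
- **Forces:** the tool force stayed below about 4 N at every point I sampled. The arm was touching nothing at hand-in.

No check failed. The hand-in call reports no verdict, so the result itself is unconfirmed.

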